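# Snap the controller board into the dehumidifier's control box

## Robot

A 6-joint arm with a two-finger parallel gripper is mounted at the origin on the work surface. World frame = base frame: x ahead of the robot, y to its left, z up, the work surface at z = 0. Lengths are in m, angles in degrees, forces in N, time in s.
With the tool pointing down it reaches from about 0.3 to 0.75 m from the base axis. Payload 8.5 kg.
Tool frame: the origin (TCP) lies between the finger pads; the fingertips stand env.finger_overhang ahead of it and the grasp point (between the pads) lies 2 mm behind it (env.finger_overhang is the distance from the TCP to the fingertips, in m); z points along the fingers, y is the line along which they close (so a half turn about z gives the same grasp; the last joint's range is limited). The gripper opens to 85 mm and grips with 20 to 120 N. Pads are 22 mm wide; open, the fingers measure 114 mm over their backs; the gripper's body (76 mm by 85 mm) begins 54 mm behind the grasp point. The pads swing forward as they close: fully open they stand 13 mm farther back than shut.
Start: joints at [58.023, 21.807, 74.336, -0, 83.858, -12.336], TCP at [0.185, 0.518, 0.248] pointing down, gripper open.
Joint ranges: [-178.18, 178.18], [-50.72, 133.34], [12.68, 142.11], [-81.47, 261.47], [9.98, 163.14], [-165.26, 165.26]. Speed limits (degrees/s): [136.94, 136.94, 180, 180, 180, 180].

## Interface

Orientations are given as a 3x3 rotation matrix whose columns are the frame's x, y, z axes.
In Python, from rig import env gives the robot as it stands. The module is installed in compiled form; this text tells all that it offers.
- The arm moves only by the tool jog_arm, never from a script. Its arguments are lists of equal length, an entry for each row: "hand": the finger opening in m, from 0 to 0.0854; "travel": the shift along the world's x, y, z in m, a list of three; "yaw": the turn about the world's z in rad. A call has exactly 5 rows; each row shifts and turns the commanded pose from where the row before left it; what a row does not reach is not made up. A row lasts 1/8 s, in which the tool goes at most 62.5 mm and 10.7 degrees, less where a joint would pass 70% of its speed; a pose out of reach is approached as far as the arm can. A call is refused whole if a number of a shift passes 0.0625 or a number of a turn 0.188, either way. A call with a gripper value outside its range is refused whole. The fingers move at their own pace and stop on an object; "grip_force" is the grip in N (left out, the last holds). Time passes only in rows, so rows that do not move let the fingers close, or fill a call up. It gives the time, the measured TCP pose, the force, the opening and the grip force at its end, in the units of the state.
- env.observe(): the state, without advancing time (a new reading comes with each control period).
- env.get_image(name): name is "scene" or "side" or "wrist"; returns the picture (480x640x3 uint8, red, green, blue); there is no depth.
- env.calibration(name): a dict with "fx", "fy", "cx", "cy" (pixels), "k1" (the pictures are not rectified: a ray, as slopes to the right and down, at radius r is drawn at 1 + k1 r^2 times it, then the intrinsics apply), "position" and "rotation" of the camera in the world; the wrist camera has in their place "hand_eye" (4x4, takes a point from camera to tool coordinates, whose origin is the TCP and whose axes are the flange's). Camera axes: x right, y down, z forward; pixel columns grow to the right and rows downward; lengths in m; the calibration is good to about 2 mm. A picture is of the moment at which its call begins: read the wrist's pose just before it. calibration takes no time and is no camera call.
- env.close_job(): hands the job in; it is judged then, once.
The state is a dict: "time_s": time; "q": joint angles; "qvel": joint speeds; "joint_efforts": joint torques, N m; "position": TCP position; "tool_rot": TCP orientation; "ft_force": force on the tool from outside, world axes, zero at the start; "wrist_torque": the same for the moment, N m; "grip_width": finger opening in m; "gripper_force": force on a finger pad.
Only numpy, scipy, OpenCV 4.12 (cv2) and the standard library are available. Lean on these libraries where they do the work, as an engineer would, in place of code of your own. Each camera call takes 0.05 s, during which the arm holds its last target. There are 200 camera calls.

## Task

Lift the loose circuit board by its heat sink off the cardboard and set it, the right way round, over the three white snap standoffs in the open control box. Then push the board down by the relay next to each post, one post at a time, until every post has clicked through and the board sits fully home on all three, pressing slowly and no harder than the clicks need. Leave the jar, the mug and the screwdriver where they are.

Things in the scene. Friction and masses are not known exactly. Their poses are not given: they have to be found in the camera images.
- heatsink (a point): Centre of the finned aluminium heat sink upright in the middle of the loose circuit board; grip it here across y. It is 50 mm long (x), 24 mm wide (y), 35 mm high; this point is 20.5 mm above the board's underside, at the board's centre. Board axes: x along its length from the end with two holes to the end with one, y across, z up out of the component side.
- board: Loose dark green circuit board, 170 (x) x 120 (y) x 3 mm, about 0.25 kg, flat on a 4 mm cardboard sheet, parts up. Origin: centre of its underside. Three 11 mm square holes at (x, y) = (-65, +-46) mm (by a row of small grey terminals) and (65, 0) mm, a black relay block inboard of each. It fits only one way round.
- carrier: Fixed steel plate with three white snap standoffs in an open grey control box (210 x 170 mm, walls 26 mm high, three black cable glands on its -x end). Origin: centre of the box's underside, on the bench; x from the pair of posts (by the glands) to the single post, z up. Standoff shoulders are 30 mm above the bench. More than 25 N of the board against the pillars cracks it.
- jar_mid (a point): Middle of a closed amber glass jar, 68 mm thick, 100 mm high, a bystander.
- mug_mid (a point): Middle of a white mug, 76 mm thick, 90 mm high, a bystander.
- screwdriver: A screwdriver, 180 mm long, lying beyond the work, a bystander. Origin on its underside.
- hole0 (a point): Centre, at the underside of the board, of the 11 mm square hole that goes over seat0; axes as the board's.
- seat0 (a point): Middle of the shoulder of standoff 0 (+y post of the pair), 30 mm above the bench: hole0 rests here when home. Axes as the carrier's. Each standoff is a 16 mm thick pillar; above its shoulder a tip 8.4 mm thick for 9 mm, then tapering to 3 mm at 20 mm up. Two spring barbs on its +-y sides reach 15 mm across and hook over the board.
- relay0 (a point): Press here to snap post 0 through: nominal centre of the top of the black plug-in relay (20 mm along x, 24 mm along y) by hole0, at (x, y, z) = (-47, 38, 23) mm in the board's axes. The relays are plugged in unevenly: the real top stands 0 to 8 mm above this point, held tight in its socket. It stands higher than the post's tip.
- hole1 (a point): Centre, at the underside of the board, of the 11 mm square hole that goes over seat1; axes as the board's.
- seat1 (a point): Middle of the shoulder of standoff 1 (-y post of the pair), 30 mm above the bench: hole1 rests here when home. Axes as the carrier's. Laid on, the board first rests on the barbs, 8 to 9 mm above the shoulders. Pressing a corner by its relay takes about 8 to 13 N, then it clicks and slips easily the last 4 mm onto the hard shoulder: go slowly, under 10 mm/s.
- relay1 (a point): Press here to snap post 1 through: nominal centre of the top of the black plug-in relay (20 mm along x, 24 mm along y) by hole1, at (x, y, z) = (-47, -38, 23) mm in the board's axes. The relays are plugged in unevenly: the real top stands 0 to 8 mm above this point, held tight in its socket. It stands higher than the post's tip.
- hole2 (a point): Centre, at the underside of the board, of the 11 mm square hole that goes over seat2; axes as the board's.
- seat2 (a point): Middle of the shoulder of standoff 2 (the single post), 30 mm above the bench: hole2 rests here when home. Axes as the carrier's. Until it clicks, a corner stays 1.3 mm or more above its shoulder; a corner that has clicked does not come up again. At the click the force drops, then rises sharply on the shoulder.
- relay2 (a point): Press here to snap post 2 through: nominal centre of the top of the black plug-in relay (20 mm along x, 24 mm along y) by hole2, at (x, y, z) = (47, 0, 23) mm in the board's axes. The relays are plugged in unevenly: the real top stands 0 to 8 mm above this point, held tight in its socket. It stands higher than the post's tip.
Not all that is in view belongs to the job. Several things look just like the board: the one meant starts farthest to the robot's right.

How it is judged:
By the outcome, as a careful person would: the job done as asked, in the order asked, and still so for the second after the job is handed in, with the robot touching nothing.
It also fails if it takes over 72 s, if anything falls off the work surface, if the arm or the gripper's body presses on something with over 40 N, if the wrist force passes 120 N, or if a joint passes its speed limit or range.

## Working session

There is one attempt and no reset: what is moved stays moved. The work goes in short steps, Python scripts to look and compute and a tool call to move; the robot and the scene stay as the last step left them, time stands still between calls to the robot, and variables do not carry over. Pictures are saved under pics/ and viewed, at most 10 in all, crops included, and the job is handed in when it is done.

Besides the shell and the picture viewer there is one more tool, called as a command line: name --pt "numbers of a row" for each row, then --argument value for the rest. jog_arm: Moves the arm, as the interface text tells. Its arguments: {"type":"object","properties":{"hand":{"type":"array"},"travel":{"type":"array"},"yaw":{"type":"array"},"grip_force":{"type":"number"}},"required":["hand","travel","yaw"]}

```bash
mkdir -p pics; cat > h.py <<'E'
import numpy as np, cv2
from rig import env
def snap(n,f):
    s=env.observe(); im=env.get_image(n); cv2.imwrite('pics/'+f+'.png',im[:,:,::-1]); return s,im
def cam(n,s=None):
    c=env.calibration(n)
    if n=='wrist':
        H=np.array(c['hand_eye']); R=np.array(s['tool_rot']); return c,R@H[:3,:3],R@H[:3,3]+np.array(s['position'])
    return c,np.array(c['rotation']),np.array(c['position'])
def ray(n,px,s=None):
    c,R,p=cam(n,s); K=np.array([[c['fx'],0,c['cx']],[0,c['fy'],c['cy']],[0,0,1.]])
    u=cv2.undistortPoints(np.array(px,float).reshape(-1,1,2),K,np.array([c['k1'],0,0,0.])).reshape(-1,2)
    return p,(R@np.c_[u,np.ones(len(u))].T).T
def plane(n,px,z,s=None):
    p,d=ray(n,px,s); return p+d*((z-p[2])/d[:,2])[:,None]
def proj(n,P,s=None):
    c,R,p=cam(n,s); K=np.array([[c['fx'],0,c['cx']],[0,c['fy'],c['cy']],[0,0,1.]])
    q=(np.atleast_2d(P)-p)@R; 
    return cv2.projectPoints(q,np.zeros(3),np.zeros(3),K,np.array([c['k1'],0,0,0.]))[0].reshape(-1,2)
E
python3 - <<'E'
from h import *
for n in('scene','side','wrist'):
    snap(n,n+'0')
    c=env.calibration(n); print(n,{k:np.round(v,3).tolist() for k,v in c.items()})
o=env.observe(); print(env.finger_overhang,np.round(o['tool_rot'],3),o['ft_force'],o['time_s'])
E
```

```text
scene {'fx': 515.071, 'fy': 515.071, 'cx': 322.063, 'cy': 238.829, 'k1': -0.137, 'position': [1.2, 0.657, 0.754], 'rotation': [[-0.696, 0.416, -0.585], [0.718, 0.425, -0.551], [0.019, -0.804, -0.595]]}
side {'fx': 521.828, 'fy': 521.828, 'cx': 322.612, 'cy': 233.388, 'k1': -0.024, 'position': [0.341, -0.835, 0.694], 'rotation': [[0.977, -0.108, 0.182], [-0.211, -0.571, 0.794], [0.018, -0.814, -0.58]]}
wrist {'fx': 384.313, 'fy': 384.313, 'cx': 317.747, 'cy': 232.513, 'k1': -0.049, 'hand_eye': [[-0.001, -0.96, -0.28, 0.072], [1.0, -0.001, -0.002, -0.0], [0.002, -0.28, 0.96, -0.127], [0.0, 0.0, 0.0, 1.0]]}
0.017 [[-0.942  0.336 -0.001]
 [ 0.336  0.942 -0.001]
 [ 0.    -0.001 -1.   ]] [-0.20895341  0.37889275 -0.10166615] 0.15
```

View pics/scene0.png

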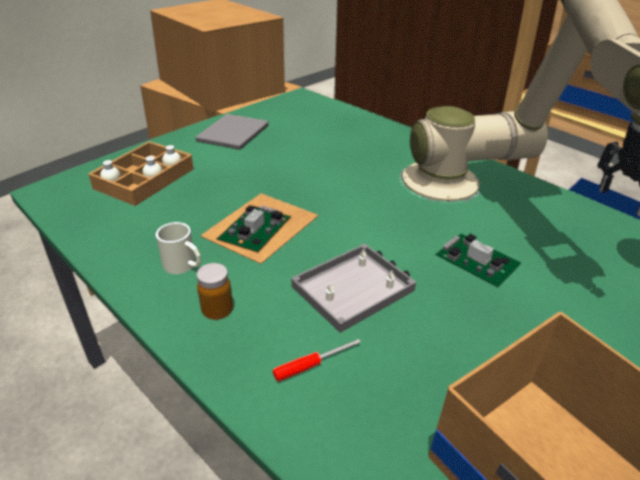

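View pics/side0.png

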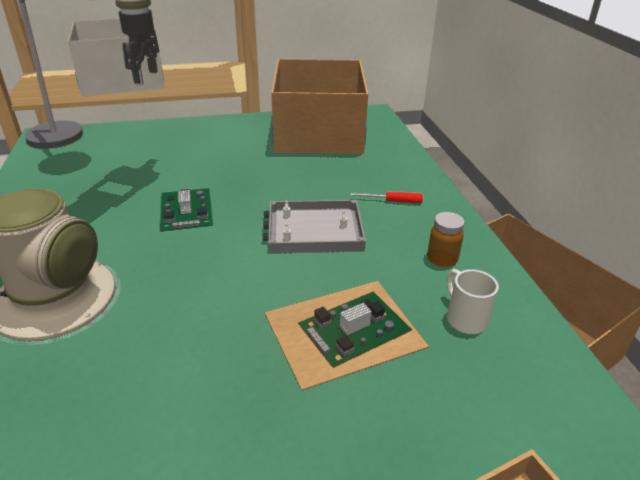

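Scene view: boards at (253,228) on the cardboard and (478,258) on bare bench. Side view: the same two at (355,325) and (186,208). The one on the cardboard is farthest to the robot's right (-y), so I choose that. The box is at side (315,226), the jar at (446,240), the mug at (472,300) and the screwdriver at (390,197). Next is a close crop of the chosen board and the box.

```bash
python3 - <<'E'
import cv2,numpy as np
a=cv2.imread('pics/side0.png')
b=cv2.resize(a[280:370,280:430],None,fx=5,fy=5,interpolation=2)[:, :750]
cv2.imwrite('pics/c1.png',b)
c=cv2.resize(a[190:260,255:375],None,fx=5,fy=5,interpolation=2)
s=cv2.imread('pics/scene0.png'); d=cv2.resize(s[240:330,285:420],None,fx=4.4444,fy=4.4444,interpolation=2)[:250]
d=cv2.resize(s[240:300,290:410],None,fx=5,fy=5,interpolation=2)[:250]
cv2.imwrite('pics/c2.png',np.vstack([c[:350],d]))
from h import *
print(plane('side',[[355,315]],.0435),plane('scene',[[254,214]],.0435))
E
```

```text
[[ 0.54836806 -0.19907598  0.0435    ]] [[ 0.54703185 -0.19092604  0.0435    ]]
```

View pics/c1.png

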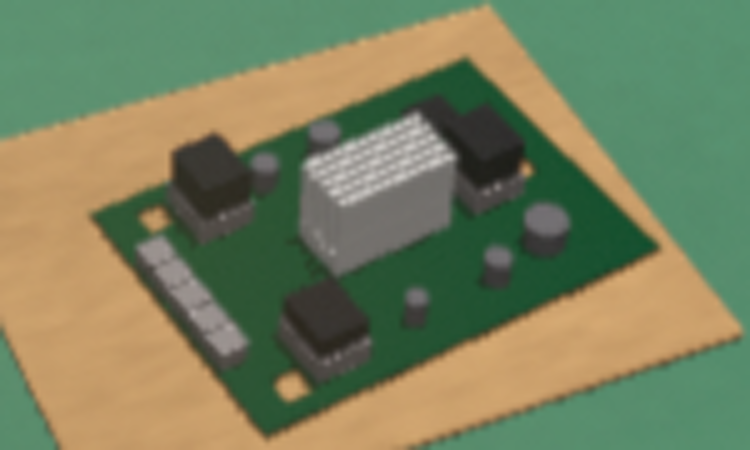

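View pics/c2.png

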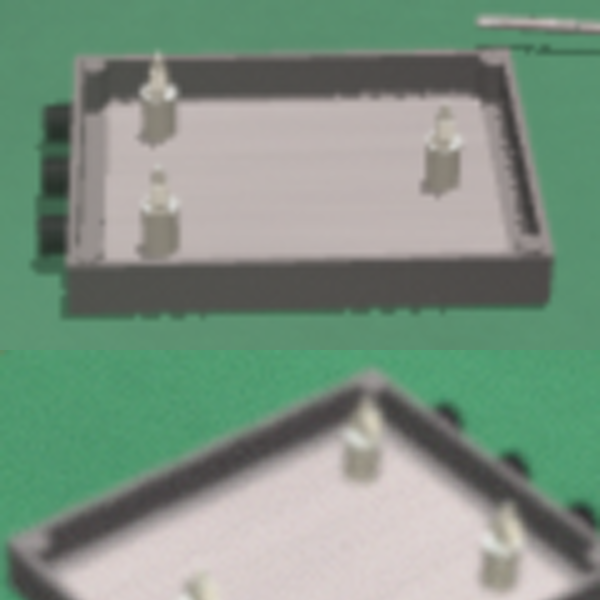

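Crop 1 confirms the board: terminals at the left end, with corners in the crop at (92,215), (467,57), (660,247), (266,437). Crop 2 shows the post tips in the side view at crop (157,57), (157,172), (444,110), with the glands to the left.

```bash
python3 - <<'E'
from h import *
c=np.array([[92,215],[467,57],[660,247],[266,437]])/5+280-.4
P=plane('side',c,.007);print('board',P.round(4),P.mean(0)); 
v=(P[1]+P[2]-P[0]-P[3]);print('yaw',np.degrees(np.arctan2(v[1],v[0])))
hs=np.array([[302,163],[418,113],[456,158],[342,207]])/5+280-.4;print('hs',plane('side',hs,.0395).mean(0))
t=np.array([[286.4,201.4],[286.4,224.4],[343.8,212]]);T=plane('side',t,.05);print('side tips',T.round(4))
T2=plane('scene',[[391.6,271],[363.4,250]],.05);print(T2.round(4))
b=(T[0]+T[1])/2; d=T[2]-b; print('carrier',(b+T[2])/2,np.degrees(np.arctan2(d[1],d[0])),np.linalg.norm(d),T[0]-T[1])
E
```

```text
board [[ 0.4525 -0.1622  0.007 ]
 [ 0.6123 -0.1056  0.007 ]
 [ 0.6516 -0.2181  0.007 ]
 [ 0.4916 -0.2751  0.007 ]] [ 0.55197302 -0.19026843  0.007     ]
yaw 19.563055471202407
hs [ 0.55296506 -0.18692604  0.0395    ]
side tips [[0.4869 0.1859 0.05  ]
 [0.4722 0.0928 0.05  ]
 [0.6071 0.1176 0.05  ]]
[[0.4841 0.1893 0.05  ]
 [0.4713 0.0992 0.05  ]]
carrier [0.54330846 0.12844803 0.05      ] -9.669130412898097 0.12937371751346685 [0.01464721 0.09308856 0.        ]
```

jog_arm --hand '[0.06,0.06,0.06,0.06,0.06]' --pt "0.0245 -0.0472 0" --pt "0.0245 -0.0472 0" --pt "0.0245 -0.0472 0" --pt "0.0245 -0.0472 0" --pt "0.0245 -0.0472 0" --yaw '[0.0457,0.0457,0.0457,0.0457,0.0457]'

```text
time_s: 0.78
position: [0.3078, 0.2804, 0.2483]
tool_rot: [[-0.994, 0.112, 0.0], [0.112, 0.994, -0.0], [-0.0, -0.0, -1.0]]
ft_force: [-0.0, 1.0, 0.0]
grip_width: 0.06
gripper_force: 0.0
```

jog_arm --hand '[0.06,0.06,0.06,0.06,0.06]' --pt "0.0245 -0.0472 0" --pt "0.0245 -0.0472 0" --pt "0.0245 -0.0472 0" --pt "0.0245 -0.0472 0" --pt "0.0245 -0.0472 0" --yaw '[0.0457,0.0457,0.0457,0.0457,0.0457]'

```text
time_s: 1.4
position: [0.4303, 0.0443, 0.2483]
tool_rot: [[-0.993, -0.115, 0.0], [-0.115, 0.993, 0.0], [-0.0, 0.0, -1.0]]
ft_force: [0.3, 0.8, 0.4]
grip_width: 0.0597
gripper_force: 0.0
```

jog_arm --hand '[0.06,0.06,0.06,0.06,0.06]' --pt "0.0245 -0.0472 0" --pt "0.0245 -0.0472 0" --pt "0.0245 -0.0472 0" --pt "0.0245 -0.0472 0" --pt "0.0245 -0.0472 0" --yaw '[0.0457,0.0457,0.0457,0.0457,0.0457]'

```text
time_s: 2.02
position: [0.5529, -0.1917, 0.2481]
tool_rot: [[-0.941, -0.337, -0.0], [-0.337, 0.941, 0.0], [0.0, 0.0, -1.0]]
ft_force: [1.5, 0.5, 0.4]
grip_width: 0.06
gripper_force: 0.0
```

jog_arm --hand '[0.06,0.06,0.06,0.06,0.06]' --pt "0 0 -0.04" --pt "0 0 -0.03" --pt "0 0 0" --pt "0 0 0" --pt "0 0 0" --yaw '[0,0,0,0,0]'

```text
time_s: 2.65
position: [0.5528, -0.1902, 0.1798]
tool_rot: [[-0.942, -0.336, 0.002], [-0.336, 0.942, -0.001], [-0.002, -0.002, -1.0]]
ft_force: [0.3, 0.1, -0.5]
grip_width: 0.0601
gripper_force: 0.0
```

```bash
python3 - <<'E'
from h import *
s,im=snap('wrist','w1'); print(s['position'],np.round(s['tool_rot'],3).tolist(),s['time_s'],s['grip_width'],s['ft_force'])
np.save('w1.npy',np.array([0])); import pickle; pickle.dump({k:s[k] for k in('position','tool_rot')},open('w1.pkl','wb'))
E
```

```text
[ 0.55283566 -0.19015788  0.17982434] [[-0.942, -0.336, 0.002], [-0.336, 0.942, -0.001], [-0.002, -0.002, -1.0]] 2.65 0.060139999542551 [ 0.28905339  0.05412097 -0.46165071]
```

View pics/w1.png

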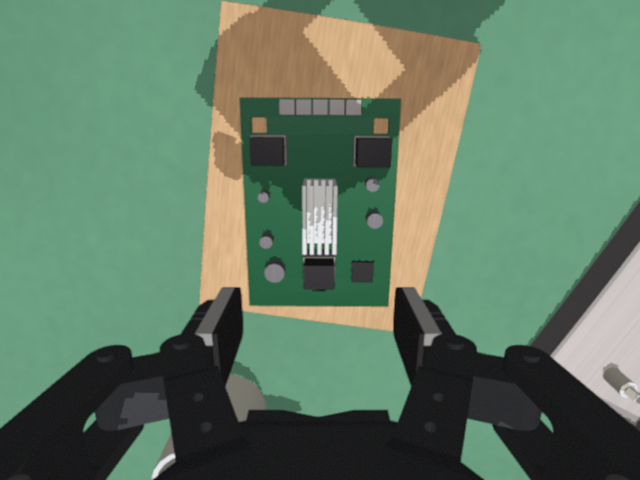

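The wrist view shows the board centred. Heat sink top is at (302–337, 180–255), board corners at (240,98), (401,98), (388,305), (250,306), and the small capacitors near the fingers at (374,219) and (265,242).

```bash
python3 - <<'E'
from h import *
import pickle
s=pickle.load(open('w1.pkl','rb'))
P=plane('wrist',[[240,98],[401,98],[388.5,305.5],[249.5,306]],.007,s); m=P.mean(0)
v=P[2]+P[3]-P[0]-P[1]; yaw=np.arctan2(v[1],v[0]); print(P.round(4).tolist(),m,np.degrees(yaw))
H=plane('wrist',[[302,180],[337,180],[337,255],[302,255]],.042,s);print('hs',H.round(4).tolist(),H.mean(0))
R=np.array([[np.cos(yaw),-np.sin(yaw)],[np.sin(yaw),np.cos(yaw)]])
C=plane('wrist',[[374,219],[265,242],[372,185],[263,197]],.017,s)
print('caps',((C[:,:2]-m[:2])@R).round(4).tolist())
E
```

```text
[[0.4891, -0.2748, 0.007], [0.449, -0.1623, 0.007], [0.609, -0.1062, 0.007], [0.6498, -0.219, 0.007]] [ 0.5492302  -0.19055638  0.007     ] 19.250378028674692
hs [[0.5261, -0.2118, 0.042], [0.518, -0.1891, 0.042], [0.5694, -0.17, 0.042], [0.578, -0.194, 0.042]] [ 0.54787981 -0.19124611  0.042     ]
caps [[0.0049, 0.0422], [0.0242, -0.0431], [-0.0217, 0.0395], [-0.0119, -0.0435]]
```

jog_arm --hand '[0.04,0.04,0.04,0.04,0.04]' --pt "-0.004 -0.001 -0.03" --pt "0 0 -0.035" --pt "0 0 -0.03" --pt "0 0 -0.005" --pt "0 0 0" --yaw '[-0.005,0,0,0,0]'

```text
time_s: 3.32
position: [0.5489, -0.1913, 0.0794]
tool_rot: [[-0.943, -0.331, 0.001], [-0.331, 0.943, -0.001], [-0.001, -0.001, -1.0]]
ft_force: [-1.2, -0.2, 0.8]
grip_width: 0.04
gripper_force: 0.0
```

jog_arm --hand '[0.04,0.04,0.04,0.04,0.04]' --pt "0 0 -0.02" --pt "0 0 -0.015" --pt "0 0 -0.01" --pt "0 0 -0.005" --pt "0 0 0" --yaw '[0,0,0,0,0]'

```text
time_s: 3.95
position: [0.5484, -0.1911, 0.0283]
tool_rot: [[-0.944, -0.331, -0.0], [-0.331, 0.944, 0.0], [0.0, 0.0, -1.0]]
ft_force: [0.4, -0.5, -0.0]
grip_width: 0.0405
gripper_force: 0.0
```

jog_arm --hand '[0.015,0.015,0.015,0.015,0.015]' --pt "0 0 0" --pt "0 0 0" --pt "0 0 0" --pt "0 0 0" --pt "0 0 0" --yaw '[0,0,0,0,0]' --grip_force 45

```text
time_s: 4.58
position: [0.5486, -0.1911, 0.0289]
tool_rot: [[-0.944, -0.331, 0.001], [-0.331, 0.944, -0.0], [-0.001, -0.001, -1.0]]
ft_force: [-1.4, 0.8, 5.2]
grip_width: 0.0237
gripper_force: 46.5
```

jog_arm --hand '[0.015,0.015,0.015,0.015,0.015]' --pt "0 0 0.01" --pt "0 0 0.025" --pt "0 0 0.035" --pt "0 0 0.035" --pt "0 0 0.025" --yaw '[0,0,0,0,0]'

```text
time_s: 5.2
position: [0.5482, -0.191, 0.1599]
tool_rot: [[-0.943, -0.331, 0.0], [-0.331, 0.943, -0.0], [-0.0, -0.001, -1.0]]
ft_force: [0.1, 0.4, -3.5]
grip_width: 0.0237
gripper_force: 45.5
```

jog_arm --hand '[0.015,0.015,0.015,0.015,0.015]' --pt "0 0.02 0" --pt "0 0.036 0" --pt "0 0.036 0" --pt "0 0.036 0" --pt "0 0.036 0" --yaw '[-0.05,-0.05,-0.05,-0.05,-0.05]'

```text
time_s: 5.82
position: [0.5479, -0.0258, 0.1583]
tool_rot: [[-0.996, -0.086, -0.001], [-0.086, 0.996, 0.0], [0.001, 0.0, -1.0]]
ft_force: [0.7, 0.4, -2.9]
grip_width: 0.0234
gripper_force: 45.4
```

jog_arm --hand '[0.015,0.015,0.015,0.015,0.015]' --pt "-0.001 0.036 0" --pt "-0.001 0.036 0" --pt "-0.001 0.036 0" --pt "-0.001 0.03 0" --pt "-0.001 0.019 0" --yaw '[-0.05,-0.05,-0.05,-0.05,-0.05]'

```text
time_s: 6.45
position: [0.5427, 0.1313, 0.1582]
tool_rot: [[-0.987, 0.162, -0.001], [0.162, 0.987, -0.0], [0.001, -0.0, -1.0]]
ft_force: [0.1, -0.7, -2.6]
grip_width: 0.0231
gripper_force: 45.4
```

jog_arm --hand '[0.015,0.015,0.015,0.015,0.015]' --pt "0 0 -0.02" --pt "0 0 -0.02" --pt "0 0 0" --pt "0 0 0" --pt "0 0 0" --yaw '[0,0,0,0,0]'

```text
time_s: 7.08
position: [0.5437, 0.1299, 0.1192]
tool_rot: [[-0.987, 0.162, 0.001], [0.162, 0.987, -0.0], [-0.001, 0.0, -1.0]]
ft_force: [0.4, -0.1, -4.6]
grip_width: 0.0234
gripper_force: 45.3
```

```bash
python3 - <<'E'
from h import *
import pickle
o={}
for n in('wrist','side','scene'):
    s,im=snap(n,n+'2'); o={k:s[k] for k in('position','tool_rot')}
pickle.dump(o,open('w2.pkl','wb')); print(s['position'],np.degrees(np.arctan2(s['tool_rot'][1][0],s['tool_rot'][0][0])))
w=cv2.imread('pics/wrist2.png');a=cv2.imread('pics/side2.png');b=cv2.imread('pics/scene2.png')
cv2.imwrite('pics/m2.png',np.vstack([np.hstack([cv2.resize(w,(400,300)),cv2.resize(b[180:330,260:460],(400,300))]),cv2.resize(a[150:262,230:430],(536,300))]+[] if 0 else [np.hstack([cv2.resize(w,(400,300)),cv2.resize(b[180:330,260:460],(400,300),interpolation=2)]),cv2.copyMakeBorder(cv2.resize(a[150:262,230:430],(536,300),interpolation=2),0,0,0,264,0)]))
E
```

```text
[0.54356916 0.12995413 0.11894187] 170.69792818038349
```

View pics/m2.png

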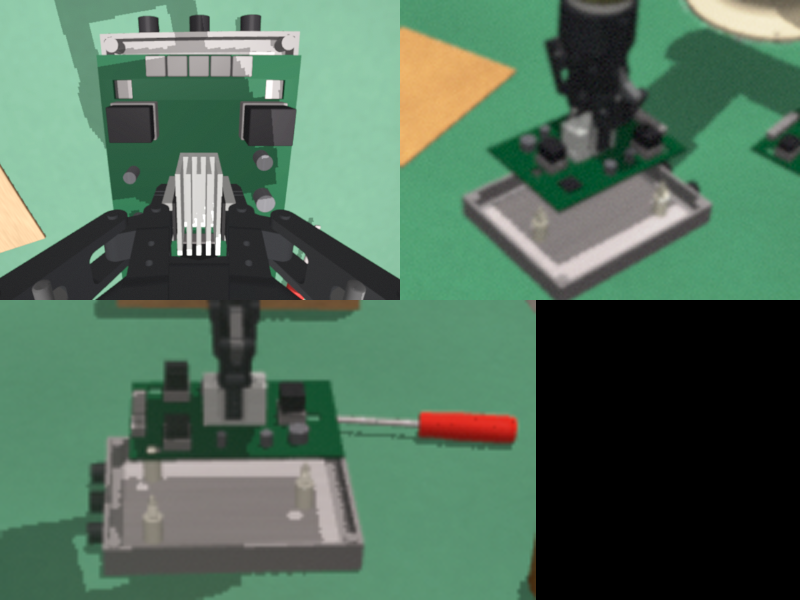

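The board is held level, correctly oriented (terminals to the gland end) and over the box. I'll shift sideways so the wrist camera sees both the posts and the board's holes.

jog_arm --hand '[0.015,0.015,0.015,0.015,0.015]' --pt "0 -0.04 0.03" --pt "0 -0.05 0.03" --pt "0 -0.04 0.01" --pt "0 0 0" --pt "0 0 0" --yaw '[0,0,0,0,0]'

```text
time_s: 7.85
position: [0.5431, 0.0004, 0.1882]
tool_rot: [[-0.987, 0.162, -0.0], [0.162, 0.987, 0.0], [0.001, 0.0, -1.0]]
ft_force: [-1.2, -0.2, -3.9]
grip_width: 0.0227
gripper_force: 46.1
```

```bash
python3 - <<'E'
from h import *
import pickle
s,im=snap('wrist','w3'); pickle.dump({k:s[k] for k in('position','tool_rot')},open('w3.pkl','wb')); print(s['position'],s['time_s'])
cv2.imwrite('pics/w3b.png',cv2.resize(im[:,:,::-1][0:360,180:640],None,fx=1.66,fy=1.66,interpolation=2))
E
```

```text
[5.43107553e-01 3.59186302e-04 1.88179850e-01] 7.85
```

View pics/w3b.png

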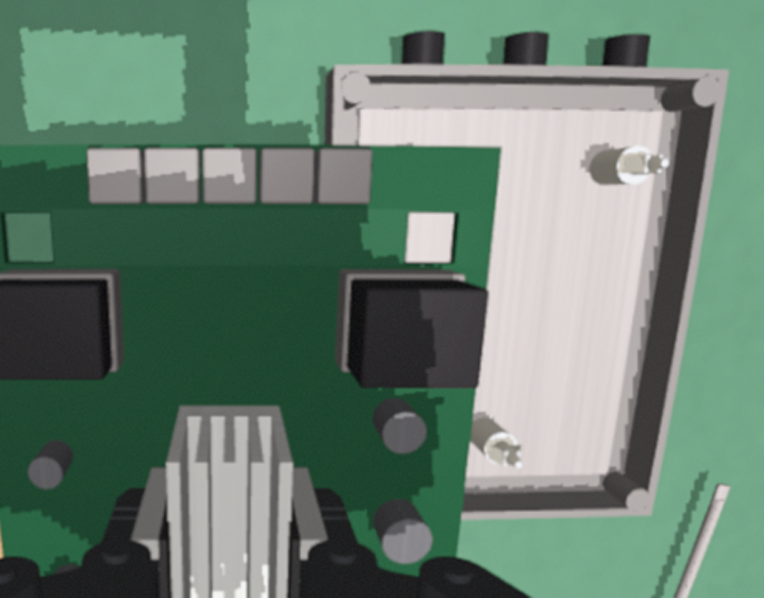

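In the crop, hole0 is at (431,237), hole1 at (29,237), post 0's tip at (660,163) with its shoulder at (634,165), and post 2's tip near (516,459) with its shoulder at (500,448). Post 1 is hidden.

```bash
python3 - <<'E'
from h import *
import pickle
s=pickle.load(open('w3.pkl','rb'))
f=lambda p:(np.array(p,float)+.5)/1.66-.5+[180,0]
zt=s['position'][2]-.0249+.003
H=plane('wrist',f([[431,237],[29,237]]),zt,s); print('holes',H.round(4),np.linalg.norm(H[0]-H[1]))
T=plane('wrist',f([[660,163],[516,459]]),.05,s); S=plane('wrist',f([[634,165],[500,448]]),.03,s)
print('tips',T.round(4),'sh',S.round(4),np.linalg.norm(T[0]-T[1]),np.linalg.norm(S[0]-S[1]),np.hypot(130,46))
R=lambda a:np.array([[np.cos(a),-np.sin(a)],[np.sin(a),np.cos(a)]])
d=(H[0]-H[1])[:2]; ya=np.arctan2(d[1],d[0])-np.pi/2; bc=H[:,:2].mean(0)+R(ya)@[.065,0]
print('board',bc,np.degrees(ya),'rel tcp',bc-s['position'][:2])
for Q in(T,S):
    d=(Q[1]-Q[0])[:2]; yc=np.arctan2(d[1],d[0])-np.arctan2(-46,130); c=(Q[0,:2]-R(yc)@[-.065,.046]+Q[1,:2]-R(yc)@[.065,0])/2
    print('carrier',c,np.degrees(yc))
im=cv2.imread('pics/w3.png')
def g(x,y):  # crop coords
    p=f([x,y]).astype(int); return cv2.resize(im[p[1]-20:p[1]+20,p[0]-20:p[0]+20],(390,390),interpolation=2)
cv2.imwrite('pics/z3.png',np.hstack([g(645,165),g(505,450)]))
E
```

```text
holes [[ 0.4873  0.0558  0.1663]
 [ 0.4723 -0.0349  0.1663]] 0.09199483800036751
tips [[0.484  0.1856 0.05  ]
 [0.6031 0.1213 0.05  ]] sh [[0.4841 0.1871 0.03  ]
 [0.6059 0.122  0.03  ]] 0.13542344119052355 0.13817337150609502 137.8985134075056
board [ 5.43968333e-01 -1.50048296e-04] -9.372282394934569 rel tcp [ 0.00086078 -0.00050923]
carrier [0.54000796 0.1307182 ] -8.8867331170763
carrier [0.54153128 0.13179119] -8.644946645512036
```

View pics/z3.png

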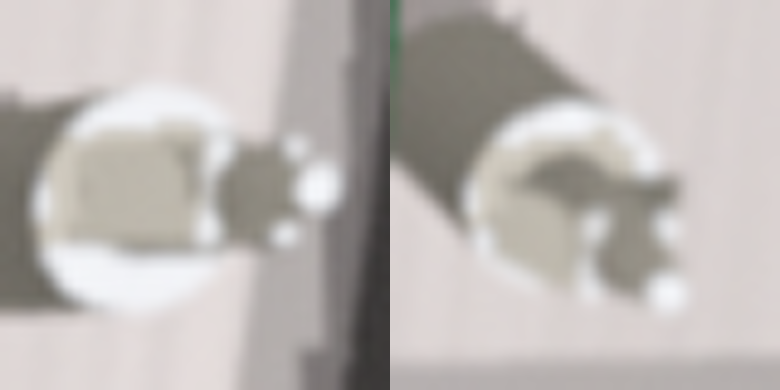

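Zoomed, the flat tip tops are at panel (320,190) and (275,293), and the shoulder discs are centred at (140,198) and (175,200).

```bash
python3 - <<'E'
from h import *
import pickle
s=pickle.load(open('w3.pkl','rb'))
f=lambda p:(np.array(p,float)+.5)/1.66-.5+[180,0]
def z(c,p): return f(c).astype(int)-20+(np.array(p)+.5)/9.75-.5
A=(645,165);B=(505,450)
T=plane('wrist',[z(A,(320,190)),z(B,(275,293))],.05,s); S=plane('wrist',[z(A,(140,198)),z(B,(175,200))],.03,s)
R=lambda a:np.array([[np.cos(a),-np.sin(a)],[np.sin(a),np.cos(a)]])
for Q in(T,S):
    d=(Q[1]-Q[0])[:2]; yc=np.arctan2(d[1],d[0])-np.arctan2(-46,130); c=(Q[0,:2]-R(yc)@[-.065,.046]+Q[1,:2]-R(yc)@[.065,0])/2
    print(Q.round(4),np.linalg.norm(d),'carrier',c,np.degrees(yc))
E
```

```text
[[0.4843 0.1877 0.05  ]
 [0.606  0.122  0.05  ]] 0.13826890867810196 carrier [0.54159506 0.13213052] -8.869714477961795
[[0.4838 0.1872 0.03  ]
 [0.6063 0.1223 0.03  ]] 0.13860134261914997 carrier [0.54170609 0.13203912] -8.43423256240998
```

jog_arm --hand '[0.015,0.015,0.015,0.015,0.015]' --pt "-0.0024 0.04 -0.01" --pt "0 0.05 -0.03" --pt "0 0.0422 -0.03" --pt "0 0 -0.02" --pt "0 0 -0.01" --yaw '[0.01,0,0,0,0]'

```text
time_s: 8.52
position: [0.5402, 0.1335, 0.087]
tool_rot: [[-0.989, 0.149, -0.002], [0.149, 0.989, -0.0], [0.002, -0.0, -1.0]]
ft_force: [-0.1, 0.2, -3.1]
grip_width: 0.0234
gripper_force: 46.1
```

jog_arm --hand '[0.015,0.015,0.015,0.015,0.015]' --pt "0 0 -0.004" --pt "0 0 0" --pt "0 0 0" --pt "0 0 0" --pt "0 0 0" --yaw '[0,0,0,0,0]'

```text
time_s: 9.15
position: [0.5411, 0.1321, 0.0846]
tool_rot: [[-0.988, 0.152, 0.0], [0.152, 0.988, -0.0], [-0.0, 0.0, -1.0]]
ft_force: [-0.2, -0.2, -3.5]
grip_width: 0.0233
gripper_force: 46.1
```

```bash
python3 - <<'E'
from h import *
import pickle
s,im=snap('wrist','w4'); pickle.dump({k:s[k] for k in('position','tool_rot')},open('w4.pkl','wb')); print(s['position'],np.degrees(np.arctan2(s['tool_rot'][1][0],s['tool_rot'][0][0])),s['time_s'])
zu=s['position'][2]-.0249
R=lambda a:np.array([[np.cos(a),-np.sin(a)],[np.sin(a),np.cos(a)]])
c=np.array([.5416,.1321]);px=[]
for p in([-.065,.046],[-.065,-.046]):
    q=c+R(np.radians(-8.8))@p; px.append(proj('wrist',[*q,.05],s)[0]); 
print(np.round(px,1))
_,sd=snap('side','s4')
I=im[:,:,::-1]
cr=[cv2.resize(I[int(p[1])-30:int(p[1])+30,int(p[0])-30:int(p[0])+30],(390,390),interpolation=2) for p in px]
cv2.imwrite('pics/z4.png',np.vstack([np.hstack(cr),cv2.resize(sd[:,:,::-1][185:235,250:410][:, :195],(780,244),interpolation=2)[:210]]))
E
```

```text
[0.54105919 0.13210414 0.0845852 ] 171.26548379279066 9.15
[[431.3 139.8]
 [207.5 139.8]]
```

View pics/z4.png

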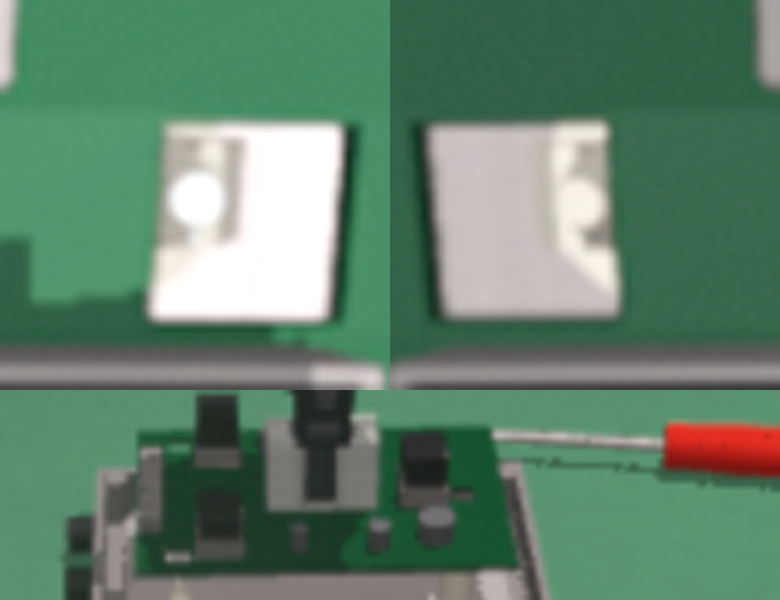

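Through the holes: post tips at panel (197,200) and (190,200), hole centres (top face) at about (254,222) and (127,221).

```bash
python3 - <<'E'
from h import *
import pickle
s=pickle.load(open('w4.pkl','rb')); zu=s['position'][2]-.0249
px=np.array([[431,139],[207,139]])-30
g=lambda p:px+(np.array(p)+.5)/6.5-.5
H=plane('wrist',g([[254,222],[127,221]]),zu+.003,s)
T=plane('wrist',g([[197,200],[190,200]]),.05,s)
print(H.round(4),T.round(4),'move',(T-H).round(4),np.linalg.norm(H[0]-H[1]),np.linalg.norm(T[0]-T[1]))
E
```

```text
[[0.4848 0.187  0.0627]
 [0.4706 0.0957 0.0627]] [[0.4842 0.1873 0.05  ]
 [0.47   0.0959 0.05  ]] move [[-0.0006  0.0003 -0.0127]
 [-0.0006  0.0003 -0.0127]] 0.09248532439166418 0.09250611365400564
```

jog_arm --hand '[0.015,0.015,0.015,0.015,0.015]' --pt "-0.0005 0.0003 -0.003" --pt "0 0 -0.004" --pt "0 0 -0.004" --pt "0 0 -0.004" --pt "0 0 -0.002" --yaw '[0,0,0,0,0]'

```text
time_s: 9.88
position: [0.5404, 0.1325, 0.0669]
tool_rot: [[-0.988, 0.152, -0.0], [0.152, 0.988, -0.0], [0.0, -0.0, -1.0]]
ft_force: [-0.4, 0.3, -3.8]
grip_width: 0.0234
gripper_force: 46.2
```

jog_arm --hand '[0.015,0.015,0.015,0.015,0.015]' --pt "0 0 -0.001" --pt "0 0 -0.001" --pt "0 0 -0.001" --pt "0 0 -0.0005" --pt "0 0 0" --yaw '[0,0,0,0,0]'

```text
time_s: 10.5
position: [0.5405, 0.1325, 0.0638]
tool_rot: [[-0.988, 0.152, 0.0], [0.152, 0.988, 0.0], [-0.0, 0.0, -1.0]]
ft_force: [-0.1, 0.6, -3.2]
grip_width: 0.0234
gripper_force: 46.2
```

jog_arm --hand '[0.015,0.015,0.015,0.015,0.015]' --pt "0 0 -0.0005" --pt "0 0 -0.0005" --pt "0 0 -0.0005" --pt "0 0 0" --pt "0 0 0" --yaw '[0,0,0,0,0]'

```text
time_s: 11.12
position: [0.5407, 0.1325, 0.0627]
tool_rot: [[-0.988, 0.152, 0.001], [0.152, 0.988, -0.0], [-0.001, 0.0, -1.0]]
ft_force: [-0.3, 0.6, 3.3]
grip_width: 0.0237
gripper_force: 47.1
```

jog_arm --hand '[0.03,0.04,0.04,0.04,0.04]' --pt "0 0 0" --pt "0 0 0" --pt "0 0 0" --pt "0 0 0" --pt "0 0 0.004" --yaw '[0,0,0,0,0]'

```text
time_s: 11.75
position: [0.5403, 0.1325, 0.0662]
tool_rot: [[-0.988, 0.152, -0.001], [0.152, 0.988, -0.0], [0.001, -0.0, -1.0]]
ft_force: [-0.6, 0.0, 0.9]
grip_width: 0.04
gripper_force: 0.0
```

jog_arm --hand '[0.04,0.04,0.04,0.04,0.04]' --pt "0 0 0.012" --pt "0 0 0.03" --pt "0 0 0.03" --pt "0 0 0.03" --pt "0 0 0" --yaw '[0,0,0,0,0]'

```text
time_s: 12.38
position: [0.5414, 0.1326, 0.1712]
tool_rot: [[-0.988, 0.152, 0.006], [0.152, 0.988, 0.0], [-0.005, 0.001, -1.0]]
ft_force: [-0.0, 0.2, -1.0]
grip_width: 0.0396
gripper_force: 0.0
```

jog_arm --hand '[0,0,0,0,0]' --pt "0 0 0" --pt "0 0 0" --pt "0 0 0" --pt "0 0 0" --pt "0 0 0" --yaw '[0,0,0,0,0]'

```text
time_s: 13.0
position: [0.5404, 0.1325, 0.1682]
tool_rot: [[-0.988, 0.152, -0.0], [0.152, 0.988, -0.0], [0.0, -0.0, -1.0]]
ft_force: [0.5, -0.2, 0.3]
grip_width: -0.0003
gripper_force: 0.0
```

```bash
python3 - <<'E'
from h import *
import pickle
s,im=snap('wrist','w5'); pickle.dump({k:s[k] for k in('position','tool_rot')},open('w5.pkl','wb')); print(s['position'],s['ft_force'],s['grip_width'],s['time_s'])
_,sd=snap('side','s5')
cv2.imwrite('pics/m5.png',np.vstack([cv2.resize(im[:,:,::-1],(520,390)),cv2.resize(sd[:,:,::-1][190:250,250:400],(520,208),interpolation=2)]))
E
```

```text
[0.54043092 0.13247943 0.16817433] [ 0.4769174  -0.22431027  0.25744998] -0.000336348782638638 13.0
```

View pics/m5.png

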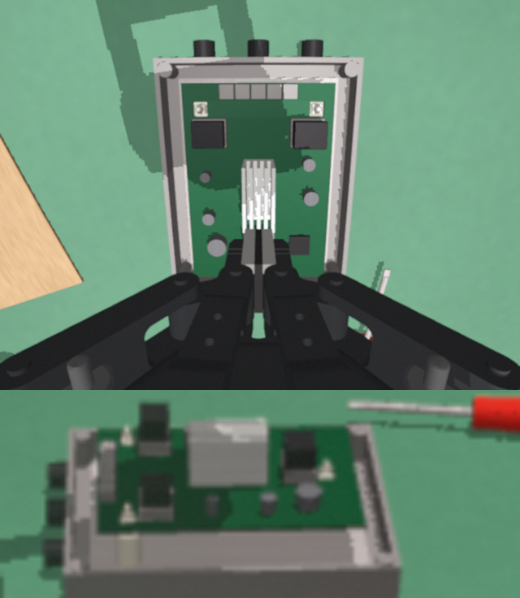

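The board rests on all three barbs with the tips through the holes (wrist (200,109), (317,109); side view also shows post 2). Next is relay 0.

jog_arm --hand '[0,0,0,0,0]' --pt "-0.02 0.022 -0.02" --pt "-0.0197 0.0223 -0.02" --pt "0 0 -0.02" --pt "0 0 -0.012" --pt "0 0 0" --yaw '[0,0,0,0,0]'

```text
time_s: 13.72
position: [0.5008, 0.1766, 0.0959]
tool_rot: [[-0.988, 0.152, -0.001], [0.152, 0.988, -0.0], [0.001, -0.0, -1.0]]
ft_force: [-0.3, -0.6, 0.6]
grip_width: -0.0001
gripper_force: 0.0
```

jog_arm --hand '[0,0,0,0,0]' --pt "0 0 -0.001" --pt "0 0 -0.001" --pt "0 0 -0.001" --pt "0 0 -0.001" --pt "0 0 0" --yaw '[0,0,0,0,0]'

```text
time_s: 14.35
position: [0.5007, 0.1768, 0.0923]
tool_rot: [[-0.988, 0.152, -0.0], [0.152, 0.988, -0.0], [0.0, -0.0, -1.0]]
ft_force: [0.1, -0.4, 0.3]
grip_width: -0.0
gripper_force: 0.0
```

jog_arm --hand '[0,0,0,0,0]' --pt "0 0 -0.0008" --pt "0 0 -0.0008" --pt "0 0 -0.0008" --pt "0 0 -0.0006" --pt "0 0 0" --yaw '[0,0,0,0,0]'

```text
time_s: 14.98
position: [0.5007, 0.1768, 0.0893]
tool_rot: [[-0.988, 0.152, -0.0], [0.152, 0.988, -0.0], [0.0, -0.0, -1.0]]
ft_force: [-0.0, 0.3, -1.3]
grip_width: 0.0003
gripper_force: 0.0
```

jog_arm --hand '[0,0,0,0,0]' --pt "0 0 -0.0007" --pt "0 0 -0.0007" --pt "0 0 -0.0007" --pt "0 0 -0.0007" --pt "0 0 0" --yaw '[0,0,0,0,0]'

```text
time_s: 15.6
position: [0.5007, 0.1768, 0.0864]
tool_rot: [[-0.988, 0.152, -0.0], [0.152, 0.988, -0.0], [0.0, -0.0, -1.0]]
ft_force: [0.3, -1.4, -0.1]
grip_width: -0.0
gripper_force: 0.0
```

jog_arm --hand '[0,0,0,0,0]' --pt "0 0 -0.0005" --pt "0 0 -0.0005" --pt "0 0 -0.0005" --pt "0 0 -0.0005" --pt "0 0 0" --yaw '[0,0,0,0,0]'

```text
time_s: 16.23
position: [0.5007, 0.1768, 0.0845]
tool_rot: [[-0.988, 0.152, -0.0], [0.152, 0.988, -0.0], [0.0, -0.0, -1.0]]
ft_force: [0.4, -0.4, -0.3]
grip_width: 0.0001
gripper_force: 0.0
```

jog_arm --hand '[0,0,0,0,0]' --pt "0 0 -0.0005" --pt "0 0 -0.0005" --pt "0 0 -0.0005" --pt "0 0 -0.0005" --pt "0 0 0" --yaw '[0,0,0,0,0]'

```text
time_s: 16.85
position: [0.5009, 0.1771, 0.0829]
tool_rot: [[-0.988, 0.152, 0.001], [0.152, 0.988, 0.001], [-0.001, 0.001, -1.0]]
ft_force: [-0.3, 2.4, 5.0]
grip_width: -0.0002
gripper_force: 2.7
```

jog_arm --hand '[0,0,0,0,0]' --pt "0 0 -0.0005" --pt "0 0 -0.0005" --pt "0 0 -0.0005" --pt "0 0 -0.0005" --pt "0 0 0" --yaw '[0,0,0,0,0]'

```text
time_s: 17.48
position: [0.5007, 0.1767, 0.0804]
tool_rot: [[-0.988, 0.152, -0.0], [0.152, 0.988, -0.0], [0.0, -0.0, -1.0]]
ft_force: [0.4, 0.2, 0.2]
grip_width: 0.0001
gripper_force: 0.1
```

jog_arm --hand '[0,0,0,0,0]' --pt "0 0 -0.0005" --pt "0 0 -0.0005" --pt "0 0 -0.0005" --pt "0 0 -0.0003" --pt "0 0 0" --yaw '[0,0,0,0,0]'

```text
time_s: 18.1
position: [0.5007, 0.1767, 0.0786]
tool_rot: [[-0.988, 0.152, -0.0], [0.152, 0.988, -0.0], [0.0, -0.0, -1.0]]
ft_force: [0.3, 0.1, 1.0]
grip_width: 0.0002
gripper_force: 0.3
```

jog_arm --hand '[0,0,0,0,0]' --pt "0 0 -0.0004" --pt "0 0 -0.0004" --pt "0 0 -0.0004" --pt "0 0 0" --pt "0 0 0" --yaw '[0,0,0,0,0]'

```text
time_s: 18.73
position: [0.5008, 0.1768, 0.0782]
tool_rot: [[-0.988, 0.152, 0.001], [0.152, 0.988, -0.0], [-0.001, 0.0, -1.0]]
ft_force: [-3.0, -1.6, 8.0]
grip_width: -0.0002
gripper_force: 4.2
```

jog_arm --hand '[0,0,0,0,0]' --pt "0 0 -0.0002" --pt "0 0 -0.0001" --pt "0 0 0" --pt "0 0 0" --pt "0 0 0" --yaw '[0,0,0,0,0]'

```text
time_s: 19.35
position: [0.5009, 0.1767, 0.0781]
tool_rot: [[-0.988, 0.152, 0.001], [0.152, 0.988, -0.0], [-0.001, 0.0, -1.0]]
ft_force: [-3.2, -1.5, 10.6]
grip_width: 0.0001
gripper_force: 5.3
```

jog_arm --hand '[0,0,0,0,0]' --pt "0 0 -0.0002" --pt "0 0 -0.0001" --pt "0 0 0" --pt "0 0 0" --pt "0 0 0" --yaw '[0,0,0,0,0]'

```text
time_s: 19.98
position: [0.5009, 0.1768, 0.078]
tool_rot: [[-0.988, 0.152, 0.001], [0.152, 0.988, -0.0], [-0.001, 0.0, -1.0]]
ft_force: [-3.5, -2.5, 12.9]
grip_width: -0.0
gripper_force: 6.2
```

jog_arm --hand '[0,0,0,0,0]' --pt "0 0 0.003" --pt "0 0 0.007" --pt "0 0 0.01" --pt "0 0 0.005" --pt "0 0 0" --yaw '[0,0,0,0,0]'

```text
time_s: 20.6
position: [0.5009, 0.1768, 0.1024]
tool_rot: [[-0.988, 0.152, 0.001], [0.152, 0.988, 0.0], [-0.001, 0.0, -1.0]]
ft_force: [0.6, 1.2, -0.4]
grip_width: -0.0001
gripper_force: 0.0
```

```bash
cat > flow.py <<'E'
from h import *
import sys
n=sys.argv[1]; _,im=snap('side',n)
R=np.array([[.9882,.153],[-.153,.9882]]); c=np.array([.5413,.1321])
def W(x,y,z): return [*(c+R@[x,y]),.038+z]
N={'hole0':W(-.065,.046,.003),'r0':W(-.047,.030,.025),'c0':W(-.085,.06,.003),'hole1':W(-.065,-.046,.003),'r1':W(-.047,-.038,.022),'c1':W(-.085,-.06,.003),'r2':W(.047,0,.023),'hole2':W(.065,0,.003),'c2':W(.085,.06,.003),'c3':W(.085,-.06,.003),'boxcorner':[*(c+R@[-.105,-.085]),.026]}
p=proj('side',list(N.values())); dn=p-proj('side',[np.subtract(v,[0,0,.008]) for v in N.values()])
a=cv2.imread('pics/'+sys.argv[2]+'.png',0); b=cv2.imread('pics/'+n+'.png',0)
q,st,e=cv2.calcOpticalFlowPyrLK(a,b,p.astype(np.float32).reshape(-1,1,2),None,winSize=(13,13),maxLevel=1)
q=q.reshape(-1,2)
for i,k in enumerate(N): print(k,p[i].round(0),'flow',(q[i]-p[i]).round(2),'8mm drop=',(-dn[i]).round(2),e[i])
E
python3 flow.py s6 s5
```

```text
hole0 [285. 204.] flow [-0.02  2.16] 8mm drop= [0.08 2.89] [10.945082]
r0 [293. 200.] flow [0.08 1.96] 8mm drop= [0.05 2.97] [5.5114646]
c0 [277. 201.] flow [-1.9   1.62] 8mm drop= [0.11 2.88] [10.076923]
hole1 [285. 227.] flow [ 0.06 -0.36] 8mm drop= [0.09 2.99] [5.3472633]
r1 [293. 218.] flow [-0.18 -0.74] 8mm drop= [0.05 3.04] [2.8039942]
c1 [276. 231.] flow [-0.05 -0.75] 8mm drop= [0.13 3.01] [7.502774]
r2 [335. 207.] flow [-0.22  0.22] 8mm drop= [-0.11  2.99] [4.752959]
hole2 [342. 214.] flow [-0.05 -0.27] 8mm drop= [-0.14  2.93] [5.0841346]
c2 [349. 200.] flow [0.43 0.46] 8mm drop= [-0.16  2.86] [4.5976334]
c3 [354. 229.] flow [-0.15 -1.46] 8mm drop= [-0.19  2.99] [4.8888683]
boxcorner [267. 243.] flow [-1.45  1.47] 8mm drop= [0.17 2.99] [18.532915]
```

Hole 0 dropped about 6 mm and stayed down. The force dropped and then rose stiffly, so post 0 has clicked. On to relay 1.

jog_arm --hand '[0,0,0,0,0]' --pt "-0.004 -0.025 0" --pt "-0.004 -0.025 0" --pt "-0.0037 -0.025 0" --pt "0 0 -0.005" --pt "0 0 -0.005" --yaw '[0,0,0,0,0]'

```text
time_s: 21.28
position: [0.4891, 0.1022, 0.0914]
tool_rot: [[-0.988, 0.152, -0.0], [0.152, 0.988, 0.0], [0.0, 0.0, -1.0]]
ft_force: [-0.0, -0.6, 0.6]
grip_width: -0.0001
gripper_force: 0.0
```

jog_arm --hand '[0,0,0,0,0]' --pt "0 0 -0.001" --pt "0 0 -0.001" --pt "0 0 -0.001" --pt "0 0 -0.001" --pt "0 0 0" --yaw '[0,0,0,0,0]'

```text
time_s: 21.9
position: [0.4891, 0.1018, 0.0879]
tool_rot: [[-0.988, 0.152, 0.0], [0.152, 0.988, 0.0], [-0.0, 0.0, -1.0]]
ft_force: [-0.8, -0.2, -0.7]
grip_width: -0.0002
gripper_force: 0.0
```

jog_arm --hand '[0,0,0,0,0]' --pt "0 0 -0.0005" --pt "0 0 -0.0005" --pt "0 0 -0.0005" --pt "0 0 -0.0005" --pt "0 0 0" --yaw '[0,0,0,0,0]'

```text
time_s: 22.52
position: [0.489, 0.1018, 0.0859]
tool_rot: [[-0.988, 0.152, -0.0], [0.152, 0.988, -0.0], [0.0, -0.0, -1.0]]
ft_force: [-0.6, 0.0, -0.4]
grip_width: 0.0004
gripper_force: 0.0
```

jog_arm --hand '[0,0,0,0,0]' --pt "0 0 -0.0005" --pt "0 0 -0.0005" --pt "0 0 -0.0005" --pt "0 0 -0.0005" --pt "0 0 0" --yaw '[0,0,0,0,0]'

```text
time_s: 23.15
position: [0.489, 0.1018, 0.0839]
tool_rot: [[-0.988, 0.152, -0.0], [0.152, 0.988, -0.0], [0.0, -0.0, -1.0]]
ft_force: [0.6, 0.3, -0.4]
grip_width: -0.0001
gripper_force: 0.0
```

jog_arm --hand '[0,0,0,0,0]' --pt "0 0 -0.0004" --pt "0 0 -0.0004" --pt "0 0 -0.0004" --pt "0 0 0" --pt "0 0 0" --yaw '[0,0,0,0,0]'

```text
time_s: 23.78
position: [0.489, 0.1018, 0.0827]
tool_rot: [[-0.988, 0.152, -0.0], [0.152, 0.988, -0.0], [0.0, -0.0, -1.0]]
ft_force: [0.1, -1.1, -0.4]
grip_width: 0.0004
gripper_force: 0.0
```

jog_arm --hand '[0,0,0,0,0]' --pt "0 0 -0.0004" --pt "0 0 -0.0004" --pt "0 0 -0.0004" --pt "0 0 -0.0004" --pt "0 0 0" --yaw '[0,0,0,0,0]'

```text
time_s: 24.4
position: [0.489, 0.1018, 0.0811]
tool_rot: [[-0.988, 0.152, -0.0], [0.152, 0.988, -0.0], [0.0, -0.0, -1.0]]
ft_force: [-0.4, -0.2, -0.5]
grip_width: 0.0001
gripper_force: 0.0
```

jog_arm --hand '[0,0,0,0,0]' --pt "0 0 -0.0004" --pt "0 0 -0.0004" --pt "0 0 -0.0004" --pt "0 0 0" --pt "0 0 0" --yaw '[0,0,0,0,0]'

```text
time_s: 25.02
position: [0.489, 0.1018, 0.0799]
tool_rot: [[-0.988, 0.152, -0.0], [0.152, 0.988, -0.0], [0.0, -0.0, -1.0]]
ft_force: [0.2, 0.1, -0.2]
grip_width: 0.0002
gripper_force: 0.0
```

jog_arm --hand '[0,0,0,0,0]' --pt "0 0 -0.0005" --pt "0 0 -0.0005" --pt "0 0 -0.0005" --pt "0 0 0" --pt "0 0 0" --yaw '[0,0,0,0,0]'

```text
time_s: 25.65
position: [0.4891, 0.1018, 0.0785]
tool_rot: [[-0.988, 0.152, 0.0], [0.152, 0.988, -0.0], [-0.0, -0.0, -1.0]]
ft_force: [-0.0, 0.6, 1.7]
grip_width: 0.0002
gripper_force: 0.8
```

jog_arm --hand '[0,0,0,0,0]' --pt "0 0 -0.0004" --pt "0 0 -0.0004" --pt "0 0 -0.0004" --pt "0 0 0" --pt "0 0 0" --yaw '[0,0,0,0,0]'

```text
time_s: 26.28
position: [0.4891, 0.1017, 0.0773]
tool_rot: [[-0.988, 0.152, 0.0], [0.152, 0.988, -0.0], [-0.0, -0.0, -1.0]]
ft_force: [-0.7, -1.4, 5.5]
grip_width: 0.0001
gripper_force: 2.4
```

jog_arm --hand '[0,0,0,0,0]' --pt "0 0 -0.0004" --pt "0 0 -0.0004" --pt "0 0 0" --pt "0 0 0" --pt "0 0 0" --yaw '[0,0,0,0,0]'

```text
time_s: 26.9
position: [0.489, 0.1017, 0.0765]
tool_rot: [[-0.988, 0.152, -0.0], [0.152, 0.988, -0.0], [-0.0, -0.0, -1.0]]
ft_force: [-1.9, -1.7, 6.0]
grip_width: 0.0003
gripper_force: 2.9
```

jog_arm --hand '[0,0,0,0,0]' --pt "0 0 -0.0004" --pt "0 0 -0.0004" --pt "0 0 0" --pt "0 0 0" --pt "0 0 0" --yaw '[0,0,0,0,0]'

```text
time_s: 27.52
position: [0.489, 0.1016, 0.0758]
tool_rot: [[-0.988, 0.152, 0.0], [0.152, 0.988, -0.0], [-0.0, -0.0, -1.0]]
ft_force: [-1.6, -2.0, 7.2]
grip_width: -0.0002
gripper_force: 3.6
```

jog_arm --hand '[0,0,0,0,0]' --pt "0 0 -0.0004" --pt "0 0 -0.0004" --pt "0 0 0" --pt "0 0 0" --pt "0 0 0" --yaw '[0,0,0,0,0]'

```text
time_s: 28.15
position: [0.489, 0.1018, 0.0747]
tool_rot: [[-0.988, 0.152, -0.0], [0.152, 0.988, 0.0], [0.0, 0.0, -1.0]]
ft_force: [0.4, -0.1, 0.5]
grip_width: 0.0002
gripper_force: 0.0
```

jog_arm --hand '[0,0,0,0,0]' --pt "0 0 -0.0004" --pt "0 0 -0.0004" --pt "0 0 0" --pt "0 0 0" --pt "0 0 0" --yaw '[0,0,0,0,0]'

```text
time_s: 28.78
position: [0.4891, 0.1018, 0.074]
tool_rot: [[-0.988, 0.152, -0.0], [0.152, 0.988, 0.0], [0.0, 0.0, -1.0]]
ft_force: [-1.2, 0.2, 0.3]
grip_width: 0.0002
gripper_force: 0.0
```

jog_arm --hand '[0,0,0,0,0]' --pt "0 0 -0.0005" --pt "0 0 -0.0005" --pt "0 0 -0.0003" --pt "0 0 0" --pt "0 0 0" --yaw '[0,0,0,0,0]'

```text
time_s: 29.4
position: [0.489, 0.1018, 0.0726]
tool_rot: [[-0.988, 0.152, -0.0], [0.152, 0.988, 0.0], [0.0, 0.0, -1.0]]
ft_force: [-0.4, -0.6, 0.3]
grip_width: -0.0001
gripper_force: 0.0
```

jog_arm --hand '[0,0,0,0,0]' --pt "0 0 -0.0004" --pt "0 0 -0.0004" --pt "0 0 0" --pt "0 0 0" --pt "0 0 0" --yaw '[0,0,0,0,0]'

```text
time_s: 30.02
position: [0.4891, 0.1018, 0.072]
tool_rot: [[-0.988, 0.152, 0.0], [0.152, 0.988, 0.0], [-0.0, 0.0, -1.0]]
ft_force: [-1.0, -0.5, 1.1]
grip_width: 0.0002
gripper_force: 0.5
```

jog_arm --hand '[0,0,0,0,0]' --pt "0 0 -0.0003" --pt "0 0 -0.0003" --pt "0 0 0" --pt "0 0 0" --pt "0 0 0" --yaw '[0,0,0,0,0]'

```text
time_s: 30.65
position: [0.4892, 0.1018, 0.0717]
tool_rot: [[-0.988, 0.152, 0.001], [0.152, 0.988, -0.0], [-0.001, 0.0, -1.0]]
ft_force: [-1.1, 0.7, 5.6]
grip_width: -0.0005
gripper_force: 3.1
```

jog_arm --hand '[0,0,0,0,0]' --pt "0 0 -0.0003" --pt "0 0 -0.0002" --pt "0 0 0" --pt "0 0 0" --pt "0 0 0" --yaw '[0,0,0,0,0]'

```text
time_s: 31.28
position: [0.4893, 0.1018, 0.0715]
tool_rot: [[-0.988, 0.152, 0.001], [0.152, 0.988, -0.0], [-0.001, 0.0, -1.0]]
ft_force: [-3.4, 0.1, 9.7]
grip_width: 0.0003
gripper_force: 4.8
```

jog_arm --hand '[0,0,0,0,0]' --pt "0 0 0.01" --pt "0 0 0.02" --pt "0 0 0.015" --pt "0.03 0.0075 0" --pt "0.0355 0.008 0" --yaw '[0,0,0,0,0]'

```text
time_s: 31.9
position: [0.5553, 0.1175, 0.1166]
tool_rot: [[-0.988, 0.152, 0.001], [0.152, 0.988, 0.0], [-0.001, 0.0, -1.0]]
ft_force: [0.7, -0.5, 0.3]
grip_width: -0.0001
gripper_force: 0.0
```

jog_arm --hand '[0,0,0,0,0]' --pt "0.0332 0.0076 0" --pt "0 0 -0.01" --pt "0 0 -0.01" --pt "0 0 -0.004" --pt "0 0 0" --yaw '[0,0,0,0,0]'

```text
time_s: 32.52
position: [0.5872, 0.1248, 0.0917]
tool_rot: [[-0.988, 0.152, -0.001], [0.152, 0.988, -0.0], [0.001, -0.0, -1.0]]
ft_force: [0.1, 0.0, 0.5]
grip_width: -0.0
gripper_force: 0.0
```

```bash
python3 flow.py s7 s5
```

```text
hole0 [285. 204.] flow [0.08 3.01] 8mm drop= [0.08 2.89] [13.440458]
r0 [293. 200.] flow [-0.12  2.87] 8mm drop= [0.05 2.97] [7.838018]
c0 [277. 201.] flow [-0.48  1.65] 8mm drop= [0.11 2.88] [11.2241125]
hole1 [285. 227.] flow [-0.    3.12] 8mm drop= [0.09 2.99] [17.875185]
r1 [293. 218.] flow [1.36 2.79] 8mm drop= [0.05 3.04] [5.9384246]
c1 [276. 231.] flow [0.06 3.08] 8mm drop= [0.13 3.01] [6.668824]
r2 [335. 207.] flow [-0.7   1.41] 8mm drop= [-0.11  2.99] [9.316013]
hole2 [342. 214.] flow [-0.02  0.27] 8mm drop= [-0.14  2.93] [7.401997]
c2 [349. 200.] flow [0.08 0.09] 8mm drop= [-0.16  2.86] [1.1671598]
c3 [354. 229.] flow [0.24 0.35] 8mm drop= [-0.19  2.99] [4.038831]
boxcorner [267. 243.] flow [-15.87  11.94] 8mm drop= [0.17 2.99] [23.410873]
```

Posts 0 and 1 are both home (about 8 mm drop each). Next is relay 2.

jog_arm --hand '[0,0,0,0,0]' --pt "0 0 -0.001" --pt "0 0 -0.001" --pt "0 0 -0.001" --pt "0 0 -0.001" --pt "0 0 0" --yaw '[0,0,0,0,0]'

```text
time_s: 33.2
position: [0.5877, 0.1249, 0.0877]
tool_rot: [[-0.988, 0.152, -0.0], [0.152, 0.988, -0.0], [0.0, -0.0, -1.0]]
ft_force: [0.3, -0.4, -0.5]
grip_width: 0.0001
gripper_force: 0.0
```

jog_arm --hand '[0,0,0,0,0]' --pt "0 0 -0.0005" --pt "0 0 -0.0005" --pt "0 0 -0.0005" --pt "0 0 -0.0005" --pt "0 0 0" --yaw '[0,0,0,0,0]'

```text
time_s: 33.83
position: [0.5877, 0.1249, 0.0858]
tool_rot: [[-0.988, 0.152, -0.0], [0.152, 0.988, 0.0], [0.0, -0.0, -1.0]]
ft_force: [0.7, 0.6, 1.0]
grip_width: -0.0
gripper_force: 0.0
```

jog_arm --hand '[0,0,0,0,0]' --pt "0 0 -0.0004" --pt "0 0 -0.0004" --pt "0 0 -0.0004" --pt "0 0 0" --pt "0 0 0" --yaw '[0,0,0,0,0]'

```text
time_s: 34.45
position: [0.5878, 0.1249, 0.0846]
tool_rot: [[-0.988, 0.152, 0.0], [0.152, 0.988, 0.0], [-0.0, 0.0, -1.0]]
ft_force: [-0.3, 0.2, -0.2]
grip_width: 0.0002
gripper_force: 0.0
```

jog_arm --hand '[0,0,0,0,0]' --pt "0 0 -0.0005" --pt "0 0 -0.0005" --pt "0 0 -0.0004" --pt "0 0 0" --pt "0 0 0" --yaw '[0,0,0,0,0]'

```text
time_s: 35.08
position: [0.5878, 0.1249, 0.0832]
tool_rot: [[-0.988, 0.152, -0.0], [0.152, 0.988, -0.0], [0.0, -0.0, -1.0]]
ft_force: [-0.4, 0.8, -0.8]
grip_width: 0.0001
gripper_force: 0.0
```

jog_arm --hand '[0,0,0,0,0]' --pt "0 0 -0.0005" --pt "0 0 -0.0005" --pt "0 0 -0.0004" --pt "0 0 0" --pt "0 0 0" --yaw '[0,0,0,0,0]'

```text
time_s: 35.7
position: [0.588, 0.1249, 0.0821]
tool_rot: [[-0.988, 0.152, 0.001], [0.152, 0.988, 0.0], [-0.001, 0.0, -1.0]]
ft_force: [0.6, -0.3, 4.5]
grip_width: 0.0001
gripper_force: 2.2
```

jog_arm --hand '[0,0,0,0,0]' --pt "0 0 -0.0004" --pt "0 0 -0.0004" --pt "0 0 0" --pt "0 0 0" --pt "0 0 0" --yaw '[0,0,0,0,0]'

```text
time_s: 36.33
position: [0.5881, 0.1249, 0.0813]
tool_rot: [[-0.988, 0.152, 0.001], [0.152, 0.988, -0.0], [-0.001, 0.0, -1.0]]
ft_force: [1.0, -0.5, 4.9]
grip_width: 0.0002
gripper_force: 2.5
```

jog_arm --hand '[0,0,0,0,0]' --pt "0 0 -0.0004" --pt "0 0 -0.0004" --pt "0 0 0" --pt "0 0 0" --pt "0 0 0" --yaw '[0,0,0,0,0]'

```text
time_s: 36.95
position: [0.5875, 0.1249, 0.0799]
tool_rot: [[-0.988, 0.152, -0.001], [0.152, 0.988, 0.0], [0.001, -0.0, -1.0]]
ft_force: [0.3, 0.0, 0.4]
grip_width: -0.0002
gripper_force: 0.0
```

jog_arm --hand '[0,0,0,0,0]' --pt "0 0 -0.0005" --pt "0 0 -0.0005" --pt "0 0 -0.0004" --pt "0 0 0" --pt "0 0 0" --yaw '[0,0,0,0,0]'

```text
time_s: 37.58
position: [0.5877, 0.1249, 0.0788]
tool_rot: [[-0.988, 0.152, -0.0], [0.152, 0.988, 0.0], [0.0, 0.0, -1.0]]
ft_force: [-0.6, 0.5, 0.9]
grip_width: -0.0
gripper_force: 0.0
```

jog_arm --hand '[0,0,0,0,0]' --pt "0 0 -0.0004" --pt "0 0 -0.0004" --pt "0 0 0" --pt "0 0 0" --pt "0 0 0" --yaw '[0,0,0,0,0]'

```text
time_s: 38.2
position: [0.5877, 0.1249, 0.078]
tool_rot: [[-0.988, 0.152, -0.0], [0.152, 0.988, -0.0], [0.0, -0.0, -1.0]]
ft_force: [-0.3, 0.8, 0.7]
grip_width: 0.0002
gripper_force: 0.0
```

jog_arm --hand '[0,0,0,0,0]' --pt "0 0 -0.0004" --pt "0 0 -0.0004" --pt "0 0 0" --pt "0 0 0" --pt "0 0 0" --yaw '[0,0,0,0,0]'

```text
time_s: 38.83
position: [0.5877, 0.1249, 0.0772]
tool_rot: [[-0.988, 0.152, -0.0], [0.152, 0.988, -0.0], [0.0, -0.0, -1.0]]
ft_force: [-0.5, 0.9, 0.4]
grip_width: 0.0001
gripper_force: 0.0
```

jog_arm --hand '[0,0,0,0,0]' --pt "0 0 -0.0003" --pt "0 0 -0.0003" --pt "0 0 0" --pt "0 0 0" --pt "0 0 0" --yaw '[0,0,0,0,0]'

```text
time_s: 39.45
position: [0.5878, 0.1249, 0.0767]
tool_rot: [[-0.988, 0.152, 0.0], [0.152, 0.988, -0.0], [-0.0, -0.0, -1.0]]
ft_force: [-0.5, -0.4, 0.2]
grip_width: 0.0001
gripper_force: 0.4
```

jog_arm --hand '[0,0,0,0,0]' --pt "0 0 -0.0003" --pt "0 0 -0.0003" --pt "0 0 0" --pt "0 0 0" --pt "0 0 0" --yaw '[0,0,0,0,0]'

```text
time_s: 40.08
position: [0.5878, 0.1249, 0.0766]
tool_rot: [[-0.988, 0.152, 0.0], [0.152, 0.988, -0.0], [-0.0, 0.0, -1.0]]
ft_force: [-2.1, -0.5, 5.4]
grip_width: -0.0002
gripper_force: 3.0
```

jog_arm --hand '[0,0,0,0,0]' --pt "0 0 -0.0003" --pt "0 0 -0.0002" --pt "0 0 0" --pt "0 0 0" --pt "0 0 0" --yaw '[0,0,0,0,0]'

```text
time_s: 40.7
position: [0.5878, 0.1249, 0.0766]
tool_rot: [[-0.988, 0.152, 0.001], [0.152, 0.988, -0.0], [-0.001, 0.0, -1.0]]
ft_force: [-3.9, -0.6, 9.7]
grip_width: -0.0003
gripper_force: 4.7
```

jog_arm --hand '[0,0,0,0,0]' --pt "0 0 0.005" --pt "0 0 0.015" --pt "0 0 0.025" --pt "0 0 0.03" --pt "0 0 0.02" --yaw '[0,0,0,0,0]'

```text
time_s: 41.32
position: [0.5881, 0.1249, 0.1728]
tool_rot: [[-0.988, 0.152, 0.002], [0.152, 0.988, 0.0], [-0.002, 0.0, -1.0]]
ft_force: [0.2, 0.5, 0.1]
grip_width: 0.0001
gripper_force: 0.0
```

jog_arm --hand '[0,0,0,0,0]' --pt "-0.0474 0.0076 0" --pt "0 0 0" --pt "0 0 0" --pt "0 0 0" --pt "0 0 0" --yaw '[0,0,0,0,0]'

```text
time_s: 41.95
position: [0.5409, 0.1323, 0.1704]
tool_rot: [[-0.988, 0.152, 0.0], [0.152, 0.988, -0.0], [-0.0, 0.0, -1.0]]
ft_force: [-0.1, -1.0, -0.5]
grip_width: -0.0003
gripper_force: 0.0
```

```bash
python3 flow.py s8 s5
```

```text
hole0 [285. 204.] flow [0.22 3.  ] 8mm drop= [0.08 2.89] [11.730954]
r0 [293. 200.] flow [0.49 3.08] 8mm drop= [0.05 2.97] [6.534209]
c0 [277. 201.] flow [-0.46  1.63] 8mm drop= [0.11 2.88] [10.905141]
hole1 [285. 227.] flow [0.1  3.26] 8mm drop= [0.09 2.99] [11.9010725]
r1 [293. 218.] flow [1.16 3.1 ] 8mm drop= [0.05 3.04] [2.4966717]
c1 [276. 231.] flow [0.49 2.97] 8mm drop= [0.13 3.01] [6.8030696]
r2 [335. 207.] flow [-0.04  2.83] 8mm drop= [-0.11  2.99] [1.9643121]
hole2 [342. 214.] flow [0.08 2.26] 8mm drop= [-0.14  2.93] [10.955622]
c2 [349. 200.] flow [0.41 0.5 ] 8mm drop= [-0.16  2.86] [5.381472]
c3 [354. 229.] flow [0.71 3.12] 8mm drop= [-0.19  2.99] [6.791605]
boxcorner [267. 243.] flow [-0.01  0.02] 8mm drop= [0.17 2.99] [0.48261833]
```

All corners are about 8 mm lower. I'll finish with a light confirming touch on relay 0, since its corner was pressed while the board was tilted.

jog_arm --hand '[0,0,0,0,0]' --pt "-0.02 0.022 -0.02" --pt "-0.0202 0.0225 -0.02" --pt "0 0 -0.02" --pt "0 0 -0.016" --pt "0 0 -0.009" --yaw '[0,0,0,0,0]'

```text
time_s: 42.62
position: [0.5002, 0.1769, 0.0847]
tool_rot: [[-0.988, 0.152, -0.001], [0.152, 0.988, -0.0], [0.001, -0.0, -1.0]]
ft_force: [-0.0, -0.5, -0.3]
grip_width: -0.0002
gripper_force: 0.0
```

jog_arm --hand '[0,0,0,0,0]' --pt "0 0 -0.001" --pt "0 0 -0.001" --pt "0 0 -0.001" --pt "0 0 -0.001" --pt "0 0 0" --yaw '[0,0,0,0,0]'

```text
time_s: 43.25
position: [0.5002, 0.177, 0.0816]
tool_rot: [[-0.988, 0.152, 0.0], [0.152, 0.988, 0.0], [-0.0, 0.0, -1.0]]
ft_force: [0.4, 0.4, -0.6]
grip_width: -0.0002
gripper_force: 0.0
```

jog_arm --hand '[0,0,0,0,0]' --pt "0 0 -0.0005" --pt "0 0 -0.0005" --pt "0 0 -0.0005" --pt "0 0 -0.0003" --pt "0 0 0" --yaw '[0,0,0,0,0]'

```text
time_s: 43.88
position: [0.5002, 0.177, 0.0797]
tool_rot: [[-0.988, 0.152, -0.0], [0.152, 0.988, 0.0], [0.0, 0.0, -1.0]]
ft_force: [0.2, 0.8, -0.1]
grip_width: -0.0004
gripper_force: 0.0
```

jog_arm --hand '[0,0,0,0,0]' --pt "0 0 -0.0004" --pt "0 0 -0.0004" --pt "0 0 -0.0004" --pt "0 0 0" --pt "0 0 0" --yaw '[0,0,0,0,0]'

```text
time_s: 44.5
position: [0.5002, 0.177, 0.0785]
tool_rot: [[-0.988, 0.152, 0.0], [0.152, 0.988, 0.0], [-0.0, 0.0, -1.0]]
ft_force: [-1.0, -0.6, -0.3]
grip_width: -0.0
gripper_force: 0.0
```

jog_arm --hand '[0,0,0,0,0]' --pt "0 0 -0.0003" --pt "0 0 -0.0003" --pt "0 0 0" --pt "0 0 0" --pt "0 0 0" --yaw '[0,0,0,0,0]'

```text
time_s: 45.12
position: [0.5001, 0.177, 0.0779]
tool_rot: [[-0.988, 0.152, -0.0], [0.152, 0.988, -0.0], [0.0, -0.0, -1.0]]
ft_force: [-0.0, 0.1, -1.0]
grip_width: -0.0001
gripper_force: 0.0
```

jog_arm --hand '[0,0,0,0,0]' --pt "0 0 -0.0003" --pt "0 0 -0.0003" --pt "0 0 0" --pt "0 0 0" --pt "0 0 0" --yaw '[0,0,0,0,0]'

```text
time_s: 45.75
position: [0.5002, 0.177, 0.0773]
tool_rot: [[-0.988, 0.152, 0.0], [0.152, 0.988, -0.0], [-0.0, -0.0, -1.0]]
ft_force: [-0.5, 0.1, 0.2]
grip_width: 0.0002
gripper_force: 0.0
```

jog_arm --hand '[0,0,0,0,0]' --pt "0 0 -0.0003" --pt "0 0 -0.0002" --pt "0 0 0" --pt "0 0 0" --pt "0 0 0" --yaw '[0,0,0,0,0]'

```text
time_s: 46.38
position: [0.5002, 0.177, 0.0768]
tool_rot: [[-0.988, 0.152, 0.0], [0.152, 0.988, -0.0], [-0.0, -0.0, -1.0]]
ft_force: [0.9, 0.3, -0.1]
grip_width: -0.0
gripper_force: 0.0
```

jog_arm --hand '[0,0,0,0,0]' --pt "0 0 -0.0003" --pt "0 0 -0.0003" --pt "0 0 0" --pt "0 0 0" --pt "0 0 0" --yaw '[0,0,0,0,0]'

```text
time_s: 47.0
position: [0.5002, 0.177, 0.0763]
tool_rot: [[-0.988, 0.152, 0.0], [0.152, 0.988, 0.0], [-0.0, 0.0, -1.0]]
ft_force: [-0.8, -0.9, 3.1]
grip_width: 0.0001
gripper_force: 1.3
```

jog_arm --hand '[0,0,0,0,0]' --pt "0 0 -0.0003" --pt "0 0 -0.0002" --pt "0 0 0" --pt "0 0 0" --pt "0 0 0" --yaw '[0,0,0,0,0]'

```text
time_s: 47.62
position: [0.5002, 0.177, 0.0763]
tool_rot: [[-0.988, 0.152, 0.001], [0.152, 0.988, 0.0], [-0.0, 0.0, -1.0]]
ft_force: [-2.0, 0.4, 8.5]
grip_width: -0.0
gripper_force: 3.8
```

jog_arm --hand '[0,0,0,0,0]' --pt "0 0 0.005" --pt "0 0 0.02" --pt "0 0 0.04" --pt "0 0 0.04" --pt "0 0 0.01" --yaw '[0,0,0,0,0]'

```text
time_s: 48.25
position: [0.5009, 0.1771, 0.1931]
tool_rot: [[-0.988, 0.152, 0.004], [0.152, 0.988, 0.0], [-0.004, 0.001, -1.0]]
ft_force: [0.5, 0.5, 0.1]
grip_width: -0.0001
gripper_force: 0.0
```

jog_arm --hand '[0,0,0,0,0]' --pt "0 0 0" --pt "0 0 0" --pt "0 0 0" --pt "0 0 0" --pt "0 0 0" --yaw '[0,0,0,0,0]'

```text
time_s: 48.88
position: [0.5001, 0.177, 0.1905]
tool_rot: [[-0.988, 0.152, -0.0], [0.152, 0.988, -0.0], [0.0, -0.0, -1.0]]
ft_force: [-0.1, 0.9, -0.4]
grip_width: -0.0002
gripper_force: 0.0
```

```bash
python3 flow.py s9 s5 | cut -c1-60; python3 -c "
from rig import env
print(env.close_job())"
```

```text
hole0 [285. 204.] flow [0.15 2.8 ] 8mm drop= [0.08 2.89] [13
r0 [293. 200.] flow [0.34 3.  ] 8mm drop= [0.05 2.97] [6.525
c0 [277. 201.] flow [-4.35  3.88] 8mm drop= [0.11 2.88] [12.
hole1 [285. 227.] flow [0.1  3.27] 8mm drop= [0.09 2.99] [11
r1 [293. 218.] flow [0.89 2.92] 8mm drop= [0.05 3.04] [6.964
c1 [276. 231.] flow [0.14 2.93] 8mm drop= [0.13 3.01] [7.689
r2 [335. 207.] flow [-0.03  2.84] 8mm drop= [-0.11  2.99] [1
hole2 [342. 214.] flow [0.09 2.27] 8mm drop= [-0.14  2.93] [
c2 [349. 200.] flow [0.42 0.47] 8mm drop= [-0.16  2.86] [5.3
c3 [354. 229.] flow [0.72 3.14] 8mm drop= [-0.19  2.99] [6.8
boxcorner [267. 243.] flow [-8.05  4.63] 8mm drop= [0.17 2.9
the job is handed in; nothing more can be done
None
```

The board is clicked onto all three standoffs, the right way round and seated home by the force and camera readings. The highest press force I read was about 13 N (forces are read only at the end of each move), and the job was handed in at about 49 s; the judge's result was not shown.

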